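# Empty the setter-disc feeder and stack the discs under the flattening weight

## Task

Empty the disc feeder by the kiln: push its sprung slide fully in to eject one disc, let it spring back out, and repeat until no disc is left. Stack every disc, and any that lies loose on the bench, flat in one centred pile on the round firing plate and, when all are stacked, set the iron weight upright and centred on top of the pile, leaving the jar, mug and spatula where they are.

Things in the scene. Friction and masses are not known exactly. Their poses are not given: they have to be found in the camera images.
- feeder: Fixed green disc feeder, about 300 mm long, origin on the bench (z = 0) under the axis of its magazine. Own +x = the way the slide is pushed and the discs come out, z up. Along it runs a deck 44 mm wide, its top 25 mm above the bench (discs overhang it 10 mm each side), to an end stop 5 mm high at x = 140 mm. The magazine holds 3 or 4 discs, one on another on the deck.
- magazine (a point): Centre of the magazine's roof, 97 mm above the bench: an open square frame 68 mm wide, 6 mm thick, on four upright 10 mm steel posts at its corners. The roof keeps discs from being lifted out; the front posts stop 17 mm above the deck, so that only the lowest disc can leave, along +x.
- outlet (a point): Point on the deck's top at feeder x = 94 mm, where the centre of a disc's underside lies after a full stroke, clear of the magazine; pick it up there.
- slide (a joint): Travel of the sprung slide along feeder +x: 0 = out (rest), 0.100 m = fully in, at a hard stop. The spring pushes back with 4 N at rest, 11 N fully in, plus up to about 4 N of friction, and returns the slide when it is let back. Fully in, it has carried the lowest disc to the outlet; the next drops to the deck once the slide is out (until then it stands up to 10 mm higher).
- slide_face (a point): Point to push, on the rear face of the slide's upright black paddle (60 mm wide, 10 mm thick, from 28 to 113 mm above the bench), 90 mm above the bench, at feeder x = -150 mm when the slide is out. Moves with the slide; push it along feeder +x.
- disc1: Flat round fireclay setter disc, plain terracotta, 64 mm across, 12 mm thick, 85 g, all alike and interchangeable. Origin at the centre of its underside, own z along its axis. Starts in the magazine.
- disc2: Flat round fireclay setter disc, plain terracotta, 64 mm across, 12 mm thick, 85 g, all alike and interchangeable. Origin at the centre of its underside, own z along its axis. Starts in the magazine.
- disc3: Flat round fireclay setter disc, plain terracotta, 64 mm across, 12 mm thick, 85 g, all alike and interchangeable. Origin at the centre of its underside, own z along its axis. Starts in the magazine.
- disc4: Flat round fireclay setter disc, plain terracotta, 64 mm across, 12 mm thick, 85 g, all alike and interchangeable. Origin at the centre of its underside, own z along its axis. Starts on top in the magazine, or is absent.
- disc5: Flat round fireclay setter disc, plain terracotta, 64 mm across, 12 mm thick, 85 g, all alike and interchangeable. Origin at the centre of its underside, own z along its axis. Starts lying on the bench, or is absent.
- plate: Fixed round dark steel firing plate, 110 mm across, 12 mm thick, with a thin bright 64 mm circle marked on its top. Origin at the centre of its underside, on the bench; the discs are stacked on its top, 12 mm above the origin. It and the weight may have swapped places.
- weight: Loose iron flattening weight, about 0.65 kg: a disc 80 mm across and 22 mm thick with a round wooden knob on top (26 mm across, from 30 to 58 mm above its underside, on a 16 mm neck). Origin at the centre of its underside, own z up towards the knob.
- jar: Jar with a white lid, 72 mm across, 62 mm tall, bystander; origin at the centre of its underside.
- mug: Blue mug, 80 mm across, 90 mm tall, bystander; origin at the centre of its underside.
- spatula: Spatula lying on the bench, 240 mm long, bystander; origin under its middle.
Not all that is in view belongs to the job. What is shaped like the disc4 but black, blue or turquoise is not meant.

How it is judged:
By the outcome, as a careful person would: the job done as asked, in the order asked, and still so for the second after the job is handed in, with the robot touching nothing.
Of disc4, disc5 only 1 to 2 are there at a start; the rules pass over those that are not, and their reading is None.
At some moment in a run one of weight may be knocked a few centimetres aside while the robot is not near it.
Once in a run the grip may slacken for a moment while it holds something.
It also fails if it takes over 210 s, if anything falls off the work surface, if the arm or the gripper's body presses on something with over 40 N, if the wrist force passes 120 N, or if a joint passes its speed limit or range.

## Robot

A 6-joint arm with a two-finger parallel gripper is mounted at the origin on the work surface. World frame = base frame: x ahead of the robot, y to its left, z up, the work surface at z = 0. Lengths are in mm, angles in rad, forces in N, time in s.
With the tool pointing down it reaches from about 400 to 925 mm from the base axis. Payload 12.5 kg.
Tool frame: the origin (TCP) lies between the finger pads; the fingertips stand 11 mm ahead of it and the grasp point (between the pads) lies 8 mm behind it; z points along the fingers, y is the line along which they close (so a half turn about z gives the same grasp; the last joint's range is limited). The gripper opens to 95 mm and grips with 3 to 60 N. Pads are 20 mm wide; open, the fingers measure 119 mm over their backs; the gripper's body (75 mm by 180 mm) begins 59 mm behind the grasp point.
Start: joints at [-1.229, 0.491, 1.559, -0, 1.092, -0.106], TCP at [270.639, -563.383, 225.661] pointing down, gripper open.
Joint ranges: [-3.1, 3.1], [-0.84, 2.19], [0.05, 2.79], [-1.13, 4.28], [0.06, 2.93], [-2.69, 2.69]. Speed limits (rad/s): [2.22, 2.22, 2.79, 3.14, 3.14, 3.14].

## Interface

Orientations are given as a unit quaternion [x, y, z, w].
In Python, from cell import env gives the robot as it stands. Calls block until the motion is done:
- env.move_to(position, orientation): joint-space move of the TCP to a pose.
- env.move_linear(position, ori=None, rate=150): straight line of the TCP; ori=None keeps the orientation; rate is the mean speed in mm/s.
- env.move_joints(angles): joint-space move.
- env.grip(opening, effort=None): finger opening in mm; effort is the grip in N (None keeps the last); returns when the fingers have stopped.
- env.sleep(seconds).
- env.solve_ik(position, orientation): joint angles nearest the present ones, or None.
- env.grab_frame(name): name is "scene" or "top" or "wrist"; returns a dict with "pixels" (480x640x3 uint8, red, green, blue), "intrinsics" (3x3 intrinsics, pixels), "origin" and "rotation" of the camera in the world. Camera axes: x right, y down, z forward; pixel columns grow to the right and rows downward; lengths in mm; the calibration is good to about 2 mm. A picture is of the moment at which its call begins. There is no depth.
A pose or a line that the arm cannot do raises env.Unreachable and nothing moves.
- env.finish_job(): hands the job in; it is judged then, once.
Readings, each from a call of its own:
- env.get_clock(): time.
- env.get_q(): joint angles.
- env.get_joint_velocities(): joint speeds.
- env.get_effort(): joint torques, N m.
- env.get_position(): TCP position.
- env.get_orientation(): TCP orientation.
- env.get_contact_force(): force on the tool from outside, world axes, zero at the start.
- env.get_torque(): the same for the moment, N m.
- env.get_grip_width(): finger opening in mm.
- env.get_grip_force(): force on a finger pad.
Only numpy, scipy, OpenCV 4.12 (cv2) and the standard library are available. Lean on these libraries where they do the work, as an engineer would, in place of code of your own. Each camera call takes 0.05 s, during which the arm holds its last target. There are 200 camera calls.

## Working session

There is one attempt and no reset: what is moved stays moved. The work goes in short steps, each a Python script; the robot and the scene stay as the last script left them, time stands still between calls to the robot, and variables do not carry over. Pictures are saved under pics/ and viewed, at most 14 in all, crops included, and the job is handed in when it is done.

```bash
ls; mkdir -p pics
python3 - <<'E'
from cell import env
import cv2,numpy as np
for n in("scene","top"):
    f=env.grab_frame(n); cv2.imwrite(f"pics/{n}0.png",f["pixels"][:,:,::-1]); print(n,f["intrinsics"],f["origin"],f["rotation"])
print(env.get_clock(),env.get_orientation())
E
```

```text
pics
scene [[574.33062861   0.         320.08495735]
 [  0.         574.33062861 245.9261136 ]
 [  0.           0.           1.        ]] [1159.58648895  668.20188657  949.30994588] [ 0.35485547  0.85641466 -0.34976573 -0.13526071]
top [[600.47827741   0.         316.42966238]
 [  0.         600.47827741 241.81823883]
 [  0.           0.           1.        ]] [ 380.44924914   43.33099534 1249.39275647] [ 0.7117164  -0.69731753  0.05220333 -0.06695407]
0.1 [ 9.75044104e-01  2.22010765e-01 -6.04870990e-05 -4.60662644e-04]
```

View pics/top0.png

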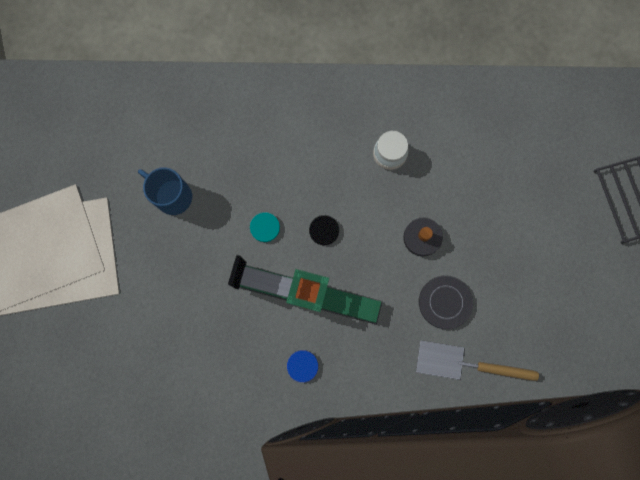

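View pics/scene0.png

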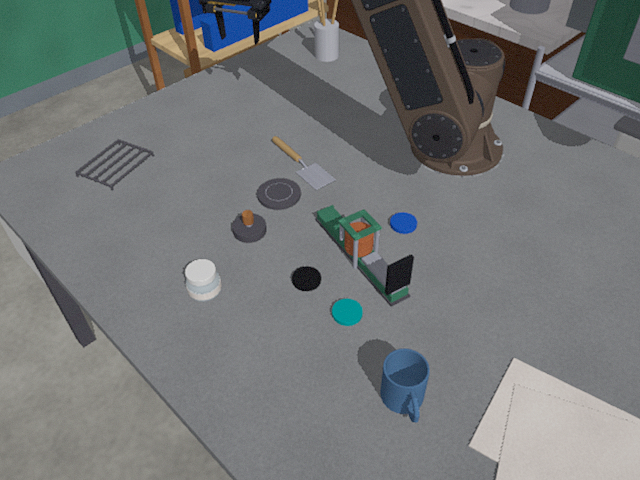

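The top view shows the paddle at about (237,272), the magazine roof at (308,291) and the deck end at (372,310). The plate is at (446,302), the weight's knob at (427,233), the jar at (391,148), the mug at (168,191) and the spatula at (480,365). The scene view agrees, and I see no loose terracotta disc so far. The black, blue and turquoise discs are decoys.

```bash
cat > h.py <<'E'
from cell import env
import cv2,numpy as np
from scipy.spatial.transform import Rotation as R
def grab(n,save=None):
    f=env.grab_frame(n)
    if save: cv2.imwrite(f"pics/{save}.png",f["pixels"][:,:,::-1])
    f["hsv"]=cv2.cvtColor(f["pixels"],cv2.COLOR_RGB2HSV); return f
def cast(f,uv,z):
    uv=np.atleast_2d(uv).astype(float)
    d=np.c_[uv,np.ones(len(uv))]@np.linalg.inv(f["intrinsics"]).T@R.from_quat(f["rotation"]).as_matrix().T
    o=np.array(f["origin"]); return o+d*((z-o[2])/d[:,2])[:,None]
def proj(f,p):
    c=(np.atleast_2d(p)-f["origin"])@R.from_quat(f["rotation"]).as_matrix(); c=c@np.array(f["intrinsics"]).T
    return c[:,:2]/c[:,2:]
def mask(f,lo,hi): return cv2.inRange(f["hsv"],lo,hi)
def blobs(m,amin=30):
    cs,_=cv2.findContours(m,cv2.RETR_EXTERNAL,cv2.CHAIN_APPROX_NONE)
    return sorted([c for c in cs if cv2.contourArea(c)>amin],key=cv2.contourArea)[::-1]
def cen(c):
    M=cv2.moments(c); return np.array([M["m10"],M["m01"]])/M["m00"]
def down(yaw):  # tool down, closing line (tool y) at world angle yaw+90deg; tool x along yaw
    return (R.from_euler("z",yaw)*R.from_euler("x",np.pi)).as_quat()
E
python3 - <<'E'
from h import *
for n in("top","scene"):
    f=grab(n)
    print(n)
    for name,lo,hi,z in(("terra",(3,120,60),(17,255,255),60),("green",(65,80,40),(85,255,255),97),("white",(0,0,190),(180,40,255),62)):
        for c in blobs(mask(f,lo,hi),25): 
            r=cv2.minAreaRect(c); print(name,cen(c).round(1),cv2.contourArea(c),np.round(r[1],1),round(r[2],1),cast(f,cen(c),z).round(1))
f=grab("top")
for nm,uv,z in(("paddle",(237,272),113),("roof",(308,291),97),("end",(372,310),30),("plate",(446,302),12),("knob",(427,233),58),("weight",(423,238),22),("mug",(168,190),90)):
    print(nm,cast(f,uv,z).round(1))
print(f["hsv"][302,430],f["hsv"][236,412],f["hsv"][240,436],f["hsv"][360,500],f["hsv"][320,500],f["hsv"][302,465])
w=env.grab_frame("wrist"); print(w["origin"],R.from_quat(w["rotation"]).as_matrix().round(2),w["intrinsics"])
E
```

```text
top
terra [307.4 290. ] 371.5 [20.4 20.1] 15.3 [[485.6  86.3  60. ]]
terra [425.2 233.3] 124.0 [12. 13.] 90.0 [[ 604.2 -147.4   60. ]]
green [328.6 297.4] 2406.5 [140.7  35.4] 14.6 [[468.9  44.   97. ]]
scene
terra [189.3  38.2] 660.0 [76.5 18.2] 85.1 [[ 193.6 -953.4   60. ]]
terra [149.5  42.7] 651.0 [92.2  8.8] 76.2 [[  303.9 -1023.3    60. ]]
terra [349.8  24.7] 248.5 [36.  14.6] 31.0 [[-246.2 -631.8   60. ]]
terra [365.1 245.4] 233.5 [23. 14.] 90.0 [[496.7 113.7  60. ]]
terra [348.5 243.4] 124.5 [ 7. 23.] 0.0 [[517.4  84.1  60. ]]
terra [247.2 217.4] 117.5 [14.4 10.6] 81.9 [[ 618.4 -136.4   60. ]]
terra [359.  225.9] 94.0 [ 9.7 17. ] 66.0 [[461.6  63.5  60. ]]
terra [330.2   7.9] 81.0 [18.  7.] 90.0 [[-295.2 -774.8   60. ]]
green [60.  36.8] 9629.0 [143.  97.] 0.0 [[  518.5 -1200.5    97. ]]
green [610.2  48.7] 4539.0 [102.  66.] 90.0 [[-612.5  107.8   97. ]]
green [347.5 223.1] 1176.5 [44.9 52. ] 62.2 [[501.5  65.1  97. ]]
green [159.5  15.1] 672.0 [35.2 22.7] 76.6 [[  204.3 -1100.     97. ]]
green [382.3 284.2] 294.0 [60.6 20.4] 32.2 [[578.5 231.   97. ]]
white [556.5 431.3] 13692.0 [167.3 116.3] 25.9 [[592.5 620.2  62. ]]
white [200.3 271.6] 535.0 [28. 26.] 0.0 [[792.8 -77.3  62. ]]
white [207.1 295. ] 87.0 [ 7.3 22.1] 71.6 [[820.6 -16.9  62. ]]
paddle [[512.5 219.6 113. ]]
roof [[480.4  83.7  97. ]]
end [[450.5 -44.   30. ]]
plate [[ 471.  -196.4   12. ]]
knob [[ 605.3 -151.4   58. ]]
weight [[ 601.4 -149.    22. ]]
mug [[677.1 368.7  90. ]]
[109  31  90] [115  26  60] [114  30  43] [80  8 95] [83 11 97] [113  16  62]
[ 331.05456355 -534.44502536  384.93231212] [[ 0.43 -0.87 -0.22]
 [-0.9  -0.42 -0.1 ]
 [-0.    0.24 -0.97]] [[423.25660633   0.         316.73178187]
 [  0.         423.25660633 244.62063527]
 [  0.           0.           1.        ]]
```

Run:
```python
from h import *
q=down(np.radians(77))
env.grip(95,20)
env.move_to([485,70,300],q)
print(env.get_clock(),env.get_q())
f=grab("wrist","w1"); t=grab("top","top1")
for c in blobs(mask(t,(3,120,60),(17,255,255))): print(cen(c),cv2.contourArea(c))
env.move_to([520,-160,300],q)
f=grab("wrist","w2"); print(env.get_clock(),env.get_q())
```

```text
2.9083 [ 7.30805847e-03  2.21489012e-01  1.77351723e+00 -7.31931395e-05
  1.14680631e+00  2.35296525e-01]
[425.14322917 233.51953125] 128.0
3.9833 [-4.18002065e-01  3.04050518e-01  1.65537040e+00  2.52646721e-04
  1.18222124e+00 -1.92203735e-01]
```

View pics/w1.png

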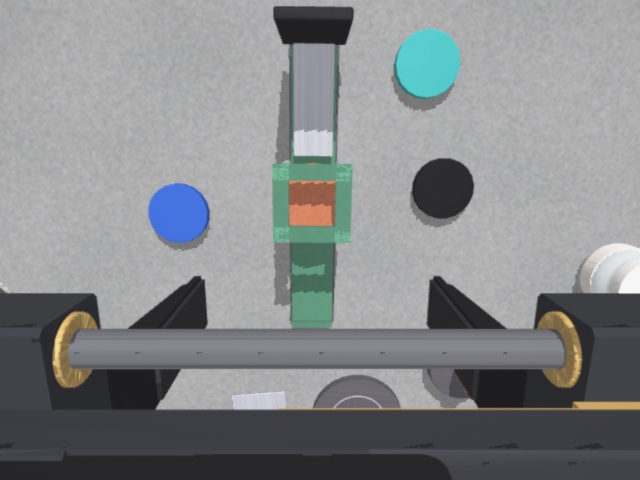

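View pics/w2.png

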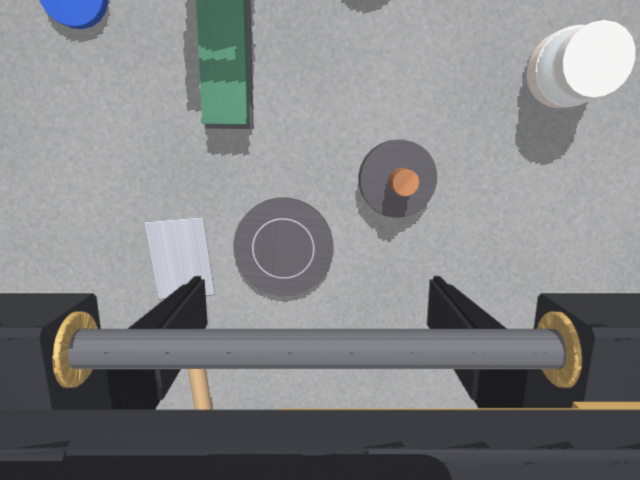

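View pics/top1.png

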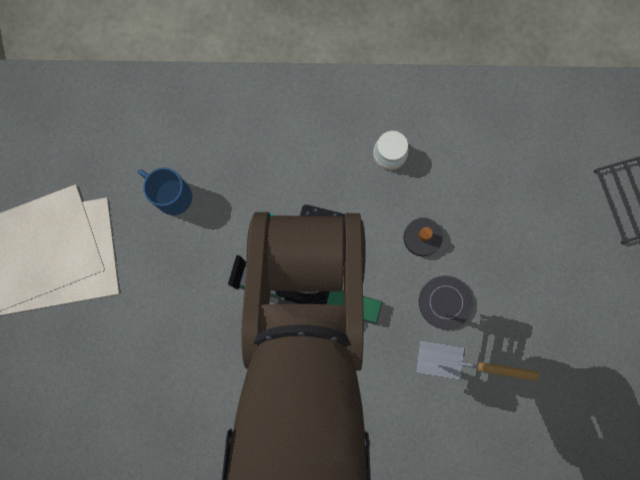

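w1 shows the roof square at columns 273–352, rows 164–242, with terracotta inside it. The paddle top is at columns 275–353, rows 8–44, and the deck runs down to about (312,325). w2 shows the plate ring centred near (283,248), the weight at (398,178) and its knob at (405,182). There is no loose disc, so the magazine should hold 4.

```bash
cat >> h.py <<'E'
def ring(f,z=12,near=(471,-196)):
    """bright thin circle on the plate"""
    u=proj(f,[*near,z])[0]; g=f["hsv"][:,:,2].astype(float)
    pts=[]
    for a in np.linspace(0,2*np.pi,120,endpoint=False):
        rr=np.arange(24,40,0.5); w=np.array([[near[0]+r*np.cos(a),near[1]+r*np.sin(a),z] for r in rr])
        p=proj(f,w).astype(np.float32); v=cv2.remap(g.astype(np.float32),p[:,:1],p[:,1:],1).ravel()
        k=v.argmax()
        if v[k]>np.median(v)+25: pts.append(w[k,:2])
    return circ(np.array(pts)) if len(pts)>20 else None
def circ(p):
    for _ in range(4):
        A=np.c_[2*p,np.ones(len(p))]; s=np.linalg.lstsq(A,(p**2).sum(1),rcond=None)[0]
        c=s[:2]; r=np.sqrt(s[2]+c@c); e=abs(np.hypot(*(p-c).T)-r); p=p[e<max(2*np.median(e),1)]
    return c,r,len(p)
def discfit(f,m,z,amin=60):
    """largest blob of a mask: circle fitted to its outline cast on plane z"""
    b=blobs(m,amin)
    return circ(cast(f,b[0][:,0,:],z)[:,:2]) if b else None
E
cat > m1.py <<'E'
from h import *
def load(n,pos):  # re-use saved picture: camera pose from TCP pose
    return None
f=grab("wrist")   # still at view 2
r=ring(f); print("ring",r)
kn=discfit(f,mask(f,(3,90,80),(17,255,255))&cv2.rectangle(np.zeros((480,640),np.uint8),(340,120),(470,240),255,-1),58)
print("knob",kn)
env.move_to([485,70,300],down(np.radians(77)))
f=grab("wrist")
g=mask(f,(60,60,30),(90,255,255)); g[280:]=0
b=[c for c in blobs(g) if 200<cen(c)[0]<400]
roofm=g.copy(); roofm[:160]=0; roofm[246:]=0
# roof: rows 164..242 wide part; outline at z=97
rows=[(y,np.nonzero(roofm[y])[0]) for y in range(168,239)]
L=np.array([(x.min(),y) for y,x in rows if len(x)>2]);Rr=np.array([(x.max()+1,y) for y,x in rows if len(x)>2])
mid=(cast(f,L,97)+cast(f,Rr,97))/2; wid=np.linalg.norm(cast(f,L,97)-cast(f,Rr,97),axis=1)
print("roof width",np.median(wid),"mid",mid[0],mid[-1])
cols=[np.nonzero(roofm[:,x])[0] for x in list(range(276,286))+list(range(340,349))]
cx=list(range(276,286))+list(range(340,349))
T=np.array([(x,c.min()) for x,c in zip(cx,cols)]);B=np.array([(x,c.max()+1) for x,c in zip(cx,cols)])
print("roof x: ",cast(f,T,97).mean(0),cast(f,B,97).mean(0))
# deck centre line z=25
dk=mask(f,(60,60,20),(90,255,255)); pts=[]
for y in range(262,315):
    x=np.nonzero(dk[y,285:340])[0]+285
    if len(x): pts.append([x.min(),y,x.max()+1,y])
pts=np.array(pts); dl=(cast(f,pts[:,:2],25)); dr=cast(f,pts[:,2:],25); dm=(dl+dr)/2
print("deck",np.median(np.linalg.norm(dl-dr,axis=1)),dm[0],dm[-1])
# paddle: dark, top z=113
pm=(f["hsv"][:,:,2]<60).astype(np.uint8)*255; pm[60:]=0; pm[:,:250]=0; pm[:,380:]=0
c=blobs(pm)[0]; rc=cv2.boxPoints(cv2.minAreaRect(c)); print("paddle px",rc.round(1).tolist()); print(cast(f,rc,113))
E
python3 m1.py
```

```text
ring (array([ 472.2308525 , -198.40034606]), np.float64(33.247210770028744), 120)
knob (array([ 605.52772265, -150.01562219]), np.float64(13.595474933366368), 61)
roof width 67.41588816655877 mid [490.83642592 112.86152694  97.        ] [476.57717944  53.83528349  97.        ]
roof x:  [490.34362216 115.98478101  97.        ] [474.75222586  49.60882897  97.        ]
deck 43.89974127476431 [466.97099669  11.78653012  25.        ] [452.3007737  -46.15752494  25.        ]
paddle px [[275.0, 11.0], [352.0, 11.0], [352.0, 44.0], [275.0, 44.0]]
[[490.65403694 231.86678866 113.        ]
 [546.31503409 219.01205958 113.        ]
 [541.67859523 196.92396974 113.        ]
 [485.04924364 210.00402248 113.        ]]
```

```bash
cat >> h.py <<'E'
ANG=np.radians(-103.7); D=np.array([np.cos(ANG),np.sin(ANG)]); N=np.array([-D[1],D[0]]); O=np.array([482.3,82.8])
YAW=ANG+np.pi; Q=down(YAW)
def F(x,z,y=0): return [*(O+x*D+y*N),z]
def fx():  # push-back force along -feeder x
    return -float(np.dot(env.get_contact_force()[:2],D))
def push(x0=-170,xfast=-70,z=86,lim=24):
    """closed fingers behind the paddle; push to the hard stop; let back"""
    env.move_to(F(-185,170),Q); env.grip(0,20); env.move_linear(F(-185,z),Q)
    b=fx(); env.move_linear(F(x0,z),rate=80); env.move_linear(F(xfast,z),rate=70)
    x=xfast; log=[]
    while x<-35:
        x+=2; env.move_linear(F(x,z),rate=40); f=fx()-b; log.append((x,round(f,1)))
        if f>lim: break
    p=env.get_position(); xs=float(np.dot(np.array(p[:2])-O,D))
    env.sleep(.2); print("stop",x,"actual",round(xs,1),log,"t",env.get_clock())
    env.move_linear(F(-100,z),rate=90); env.move_linear(F(-170,z),rate=90); env.move_linear(F(-185,z)); env.move_linear(F(-185,170))
    return x
E
python3 - <<'E'
from h import *
push()
env.grip(95)
env.move_to(F(40,250),Q); f=grab("wrist","w3"); print(env.get_clock())
E
```

```text
stop -60 actual -62.7 [(-68, 16.0), (-66, 15.8), (-64, 16.6), (-62, 16.6), (-60, 29.7)] t 11.5167
16.525
```

View pics/w3.png

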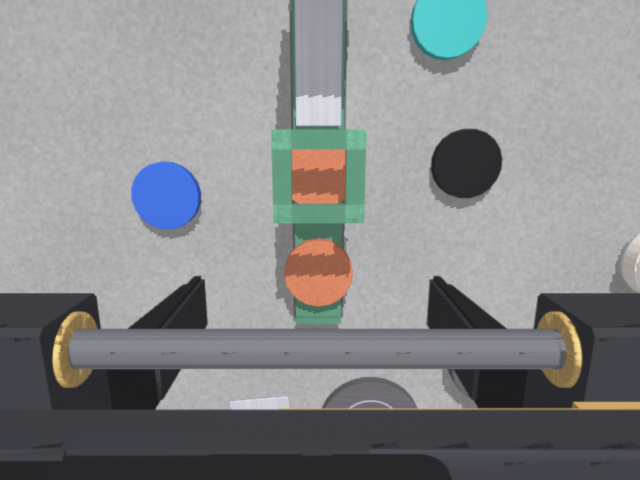

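w3 shows the ejected disc at (318,272) on the outlet. The slide is back out and the next disc is visible in the magazine. Next I fit the disc, pick it and place it.

```bash
cat >> h.py <<'E'
PL=np.array([472.2,-198.4])
TER=((0,110,50),(17,255,255))
def loc(p): p=np.array(p[:2])-O; return np.array([p@D,p@N])
def near(f,m,p,rad):  # keep mask within a pixel circle about the projection of p
    k=np.zeros_like(m); u=proj(f,p)[0]; cv2.circle(k,(int(u[0]),int(u[1])),rad,255,-1); return m&k
def outdisc():
    """disc centre at the outlet, seen from F(40,250)"""
    f=grab("wrist"); m=near(f,mask(f,*TER),F(94,37),48); m[:int(proj(f,F(40,97))[0][1])+2]=0
    r=discfit(f,cv2.morphologyEx(m,cv2.MORPH_CLOSE,np.ones((7,7))),37); return r
def pick(c,up):
    """grip the disc at the outlet; TCP at disc underside + up"""
    env.move_to([*c,90],Q); env.move_linear([*c,25+up],rate=80); env.grip(50,30)
    print("grip",env.get_grip_width(),env.get_grip_force()); env.move_linear([*c,90],rate=80)
def place(n,up,off=np.zeros(2),pl=None):
    p=(PL if pl is None else pl)+off; z=12+12*(n-1)+up
    env.move_linear([*p,max(z+30,90)],Q,rate=150); w=env.get_grip_width()
    print("carry width",w,env.get_grip_force())
    if w<60: raise SystemExit("disc lost")
    env.move_linear([*p,z+1],rate=60); print("fz",env.get_contact_force()[2]); env.grip(80); env.move_linear([*p,z+60],rate=120)
def pile(n,save=None):
    """see the pile of n discs from the view pose; top-disc centre"""
    env.move_to([PL[0]-25,PL[1]-10,300],Q); f=grab("wrist",save); z=12+12*n
    m=near(f,mask(f,*TER),[*PL,z],62); m=cv2.morphologyEx(m,cv2.MORPH_CLOSE,np.ones((7,7)))
    b=blobs(m); return f,discfit(f,m,z)
E
python3 - <<'E'
from h import *
r=outdisc(); print("disc",r,loc(r[0]))
x=loc(r[0])[0]
c=F(x,0)[:2]
if abs(x-94)<4:
    pick(c,12); place(1,12); 
    p=pile(1,"w4"); print("pile",p[1]); print(env.get_clock())
E
```

```text
disc (array([461.3921363 ,  -6.72021807]), np.float64(31.521417536274726), 164) [91.92506876  0.8887859 ]
grip 63.15653513564734 30.00029683113098
carry width 63.14652678969464 29.999903440475464
fz -1.1780145355188767
pile (array([ 471.45260235, -199.17707936]), np.float64(31.05862671013945), 167)
24.325
```

View pics/w4.png

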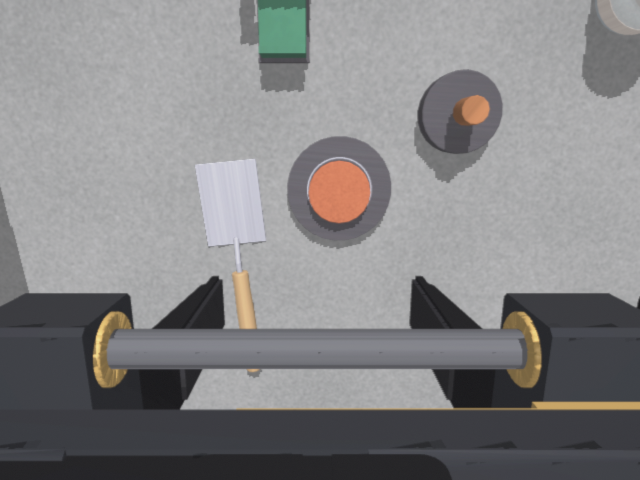

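w4 shows the disc on the plate at (339,191), inside the bright ring to within about 1 mm. The weight is still at (462,110). Now disc 2.

```bash
cat > cyc.py <<'E'
from h import *
import sys
n=int(sys.argv[1])
push(xfast=-66); env.grip(95)
env.move_to(F(40,250),Q); r=outdisc()
if r is None: print("no disc at outlet"); grab("wrist",f"none{n}"); raise SystemExit
l=loc(r[0]); print("disc",l,r[1])
if abs(l[0]-92)>3 or abs(l[1])>4: raise SystemExit("odd place")
pick(F(l[0]+1,0)[:2],5); place(n,5)
f,p=pile(n,f"p{n}"); print("pile",p, p[0]-PL,env.get_clock())
E
python3 cyc.py 2
```

```text
stop -60 actual -62.7 [(-64, 12.5), (-62, 13.6), (-60, 29.8)] t 31.075
disc [91.88058825  0.84626212] 31.3906248198709
grip 63.09306031322258 30.00038981437683
carry width 63.35914052059048 29.999869465827942
fz 1.068888769387027
pile (array([ 471.53510764, -198.17628355]), np.float64(31.02937516178893), 177) [-0.66489236  0.22371645] 43.8917
```

```bash
python3 cyc.py 3 && python3 cyc.py 4
```

```text
stop -60 actual -62.7 [(-64, 12.3), (-62, 12.4), (-60, 30.9)] t 50.6417
disc [91.85553527  0.66488363] 31.48876539900331
grip 63.33137764304656 30.00038355588913
carry width 63.406145551222565 29.999787211418152
fz -1.9239212906605936
pile (array([ 471.4265411 , -197.90133169]), np.float64(31.21264806432953), 176) [-0.7734589   0.49866831] 63.2167
stop -60 actual -62.6 [(-64, 11.3), (-62, 11.8), (-60, 29.9)] t 69.9667
disc [91.88765353  0.72082123] 31.477503741612857
grip 63.218276204669884 30.000320971012115
carry width 63.22137042075739 29.99981313943863
fz -2.3338837220010182
pile (array([ 471.35367815, -197.86822444]), np.float64(31.201864176897654), 169) [-0.84632185  0.53177556] 82.3083
```

Run:
```python
from h import *
f=grab("wrist")
env.move_to(F(40,250),Q); g=grab("wrist","mag"); s=grab("scene")
m=near(g,mask(g,*TER),F(0,60),70); print("terracotta px in magazine",(m>0).sum())
a=cv2.imread("pics/p4.png"); b=cv2.imread("pics/mag.png")
c=s["pixels"][150:330,150:450,::-1]
cv2.imwrite("pics/chk.png",np.vstack([np.hstack([cv2.resize(a,(400,300)),cv2.resize(b,(400,300))]),np.hstack([cv2.resize(c,(500,300)),np.zeros((300,300,3),np.uint8)])]))
```

```text
terracotta px in magazine 0
```

View pics/chk.png

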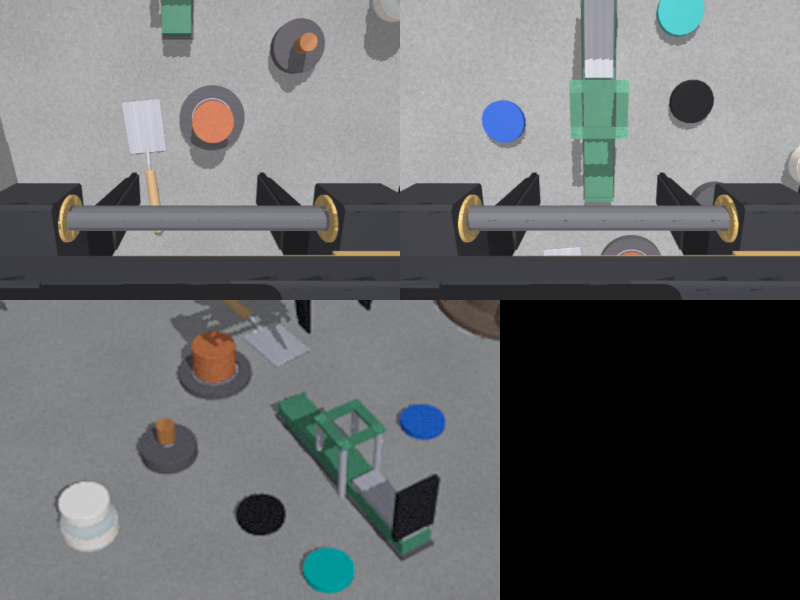

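The check picture shows a neat pile of four on the plate, an empty magazine, the slide out, and no loose disc. Next I set the weight.

```bash
cat > wt.py <<'E'
from h import *
env.move_to([600,-165,280],Q); f=grab("wrist","k1")
m=near(f,mask(f,(3,90,60),(17,255,255)),[605,-150,58],110); k=near(f,m,[472,-198,60],75); m=m&~k
r=discfit(f,m,58); print("knob",r)
if r is None or abs(r[1]-13)>2: raise SystemExit("knob?")
c=r[0]; Q2=down(YAW-np.pi/2)
env.grip(70); env.move_to([*c,110],Q2); env.move_linear([*c,39],rate=100); env.grip(10,6); print("sq",env.get_grip_width()); env.grip(60); env.move_linear([*c,75],rate=120)
env.move_linear([*c,75],Q,rate=60) if 0 else env.move_to([*c,75],Q)
env.move_linear([*c,38],rate=80); env.grip(10,50); b=env.get_contact_force()[2]; print("grip",env.get_grip_width(),env.get_grip_force())
env.move_linear([*c,140],rate=80); print("lift",env.get_contact_force()[2]-b,env.get_grip_width())
env.move_linear([*PL,140],rate=90); env.sleep(.3); print(env.get_grip_width(),env.get_grip_force(),env.get_contact_force(),env.get_torque(),env.get_clock())
s=grab("scene"); cv2.imwrite("pics/k2.png",cv2.resize(s["pixels"][120:270,180:380,::-1],(640,480)))
E
python3 wt.py
```

```text
knob (array([ 627.97900754, -119.41071058]), np.float64(12.362226092715762), 81)
sq 25.712965940040718
grip 25.58774146484217 50.00024199485779
lift -8.510330375062265 25.43353450029321
25.386769447682635 49.99816954135895 [ 0.45554433  0.27984474 -6.94458078] [ 0.01826876 -0.0926722  -0.0555335 ] 95.7667
```

View pics/k2.png

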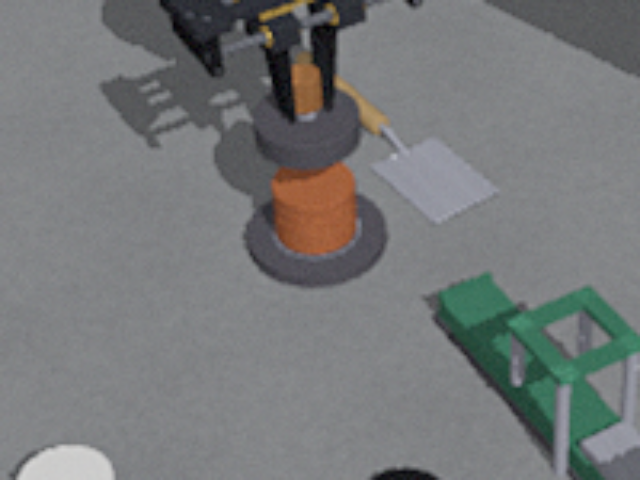

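k2 shows the weight hanging upright over the pile at about (307,135). It had been knocked about 38 mm, and I re-measured it before gripping. Now I lower it with a force guard.

Run:
```python
from h import *
b=env.get_contact_force()[2]; env.move_linear([*PL,106],rate=60)
z=106; log=[]
while z>94:
    z-=1; env.move_linear([*PL,z],rate=20); d=env.get_contact_force()[2]-b; log.append((z,round(d,1)))
    if d>4: break
print(log); env.sleep(.2); env.grip(60); env.sleep(.2); env.move_linear([*PL,200],rate=120)
env.move_to([PL[0]-25,PL[1]-10,320],Q); f=grab("wrist","fin"); s=grab("scene")
r=discfit(f,near(f,mask(f,(3,90,60),(17,255,255)),[*PL,118],20),118); print("knob",r)
g=near(f,cv2.inRange(f["hsv"],(100,10,0),(130,80,255)),[*PL,82],75)
cv2.imwrite("pics/k3.png",np.hstack([cv2.resize(s["pixels"][120:270,180:380,::-1],(400,300)),cv2.resize(f["pixels"][:,:,::-1],(400,300))])); print(env.get_clock())
```

```text
[(105, np.float64(0.6)), (104, np.float64(0.9)), (103, np.float64(0.2)), (102, np.float64(1.7)), (101, np.float64(1.3)), (100, np.float64(0.5)), (99, np.float64(1.2)), (98, np.float64(5.2))]
knob (array([ 471.49913834, -197.37982282]), np.float64(12.890426056185328), 81)
101.375
```

View pics/k3.png

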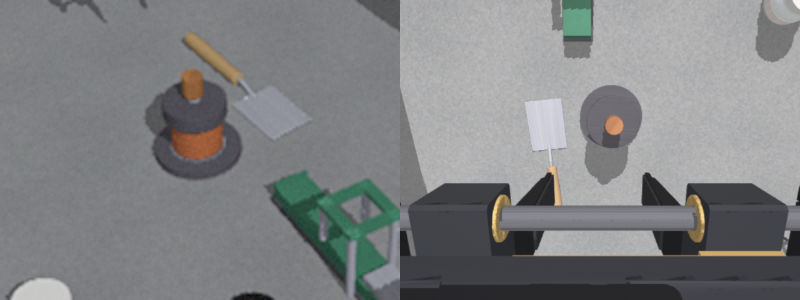

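The weight stands upright and centred on the pile: the knob is within about 1.3 mm of the plate centre, and it touched down at the expected height. The bystanders are untouched, so I am handing in.

```bash
python3 -c "
from cell import env
env.sleep(.5); print(env.finish_job())"
```

```text
the job is handed in; nothing more can be done
None
```

I emptied the feeder, stacked all four discs in a centred pile on the plate with the iron weight upright on top, and handed the job in at about 102 s; no loose disc turned up, and the jar, mug and spatula were left alone.

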